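Tap a clamp wedge tight with a rubber mallet

TASK

The white test block sits loose in the wedge clamp on the bench. Take the mallet by its handle and drive the orange wedge in with two or more separate, gentle taps on its thick end (drawing the mallet clear in between), until the wedge stops advancing and grips the block tight; no hard blows, the block is brittle, and do not handle the wedge itself. Then lay the mallet back on its stand as it lay and leave the other things on the bench where they are.

Things in the scene. Friction and masses are not known exactly. Their poses are not given: they have to be found in the camera images.
- clamp: Wedge clamp fixed to the bench: base plate 10 mm thick (x -35 to 150, y -95 to 65 mm). In x order: blue cheek (x -26 to 0, y -55 to 50), wedge, steel jaw, white block, blue stop. All below 56 mm. Origin: bench level, in the cheek's face, midway along the jaw. +y: way the wedge is driven, +x: way the jaw is pushed. The stop's place varies unseen: the wedge goes 10 to 65 mm before it is tight.
- clamp_jaw: Movable steel jaw of the clamp, 80 mm long, its top 45 mm above the bench, slanted to match the wedge. Slides up to 10 mm along the clamp's +x; a weak spring (60 N/m) brings it back. Its frame coincides with the clamp's when it is fully back.
- wedge: Loose orange plastic wedge on the base plate between cheek and jaw, thin end in: 150 long, 36 high, 39 to 14 mm thick (1 in 6), 0.15 kg, self-locking. Origin: underside, thick end, flat side; +y to the thin end, +x to the jaw. Slides at 1 to 3 N till the slack is gone, then stops within 1 mm. A tap reaching 12 to 25 N seats it; over 40 N cracks the block.
- wedge_butt (a point): Centre of the wedge's thick end face (black soft rubber striking cap, 39 x 36 mm, gives some mm at 20 N), 18 mm above the wedge's underside; axes as the wedge. Taps go here along +y. It stands 25 to 50 mm out past the base plate's edge at the start. Move slowly, about 30 mm/s: a held mallet arriving at over 50 mm/s gives a hard blow (over 40 N) when the wedge stops.
- specimen: White ceramic test block 40 x 60 x 44 mm with a steel disc in its top, 0.25 kg, loose between jaw and stop on the base plate; origin centre of its underside.
- mallet: Red-headed mallet with grey faces, 0.36 kg, lying level on its stand. Straight yellow/black handle along x, 20 wide (y), 26 mm high (z), x -108 to +32 mm; head 36 x 80 x 36 mm (x, y, z) centred at x = +50; end knob 32 x 28 x 36 mm centred at x = -122. Origin: on its underside below the grip point; overall height 36 mm.
- mallet_grip (a point): Grip point: in the middle of the handle's section, 18 mm above the mallet's underside, 50 mm from the head's centre line; axes as the mallet (handle along x, pinch along y). There is 30 mm of free space under it down to the stand's plate, and room beside it.
- mallet_face (a point): Centre of the mallet's striking face at +y (34 x 34 mm), 50 mm in +x and 40 mm in +y from the grip point. The opposite face is the same.
- mallet_stand: Low stand fixed to the bench, a grey plate 225 x 80 mm, 8 mm thick, with two black rubber pads, tops 20 mm above the bench, under the mallet's head and end knob. Origin on the bench; when the mallet lies in place its origin is 20 mm above this origin and the axes agree.
- tape_measure: Black and yellow tape measure, 66 x 34 x 58 mm, bystander; origin centre of its underside.
- mug: Blue mug, 80 mm wide, 95 mm high, bystander; origin centre of its underside.
- wash_bottle: White bottle with green cap, 64 mm wide, 160 mm high, bystander; origin centre of its underside.
Things that resemble listed ones, but are neither listed nor needed, are in the scene too. Several things have the shape of the wedge; the one meant has the colours described above.

How it is judged:
On the way, in this order (a step that is already met when the one before it is completed fails the run):
1. the mallet is lifted off its stand (z of mallet in the frame of mallet_stand above 0.026 m), for 0.1 s.
2. a first tap of the mallet drives the wedge in by 2 mm or more (contact force between mallet and wedge above 0.2 N and distance of wedge from where it was at the start of the episode above 0.002 m).
3. the mallet is drawn clear of the wedge (contact force between mallet and wedge below 0.02 N and distance between mallet_face and wedge_butt above 0.008 m), for 0.05 s.
4. another tap leaves the block gripped (contact force between mallet and wedge above 2 N and contact force between clamp_jaw and specimen above 8 N).
At the end, for the whole second after the job is handed in: The wedge presses the jaw against the block, and jaw against wedge, with more than 8 N each after the mallet is gone, the block upright, the wedge at rest; the mallet lies still on the pads of its stand, within 25 mm and 0.3 rad of how it lay (contact force between clamp_jaw and specimen above 8 N and contact force between clamp_jaw and wedge above 8 N and angle between specimen's own z axis and vertical below 0.05 rad and linear speed of wedge below 0.01 m/s and z of mallet in the frame of mallet_stand between 0.015 and 0.025 m and horizontal distance between mallet and mallet_stand below 0.025 m and angle between the x axis of mallet and the x axis of mallet_stand, either way round below 0.3 rad and linear speed of mallet below 0.02 m/s); the robot touches nothing.
It fails at once if the mallet hits the wedge with more than 40 N (contact force between mallet and wedge above 40 N).
It fails at once if the block is squeezed with more than 70 N (contact force between clamp_jaw and specimen above 70 N).
It fails at once if the hand or arm pushes the wedge itself (contact force between any of the fingers, the arm and wedge above 1 N).
It fails at once if a bystander is moved by more than 20 mm (distance of any of tape_measure, mug, wash_bottle from where it was at the start of the episode above 0.02 m).
It also fails if it takes over 51 s, if anything falls off the work surface, if the arm or the gripper's body presses on something with over 40 N, if the wrist force passes 120 N, or if a joint passes its speed limit or range.

ROBOT

A 6-joint arm with a two-finger parallel gripper is mounted at the origin on the work surface. World frame = base frame: x ahead of the robot, y to its left, z up, the work surface at z = 0. Lengths are in m, angles in rad, forces in N, time in s.
With the tool pointing down it reaches from about 0.275 to 0.75 m from the base axis. Payload 10.2 kg.
Tool frame: the origin (TCP) lies midway between the tips of the shut fingers; the grasp point (between the pads) lies 19 mm behind it (env.hold_point_z is the distance from the TCP to the grasp point, in m); x points along the fingers, z is the direction in which the jaws open and shut, and the axes are right-handed (so a half turn about x gives the same grasp; the last joint's range is limited). The gripper opens to 85 mm and grips with 20 to 120 N. Pads are 22 mm wide; open, the fingers measure 114 mm over their backs; the gripper's body (76 mm by 85 mm) begins 54 mm behind the grasp point. The pads swing forward as they close: fully open they stand 13 mm farther back than shut.
Start: joints at [-1.431, 0.313, 1.498, -0, 1.331, -0.223], TCP at [0.186, -0.491, 0.231] pointing down, gripper open.
Joint ranges: [-2.94, 2.94], [-0.97, 2.17], [0.19, 2.56], [-1.23, 4.37], [0.02, 3.11], [-2.88, 2.88]. Speed limits (rad/s): [2.39, 2.39, 3.01, 3.14, 3.14, 3.14].

INTERFACE

Orientations are given as a unit quaternion [x, y, z, w].
In Python, from bench import env, kinematics, monitor, eyes, job gives the robot as it stands. The module is installed in compiled form; this text tells all that it offers. Calls block until the motion is done:
- env.reach(position, orientation): joint-space move of the TCP to a pose.
- env.movel(position, velocity=0.15, frame=None, guard=None): straight line of the TCP; frame=None keeps the orientation; velocity is the mean speed in m/s. With guard (N) it stops when the force on the tool has changed by that much, and returns True; else False.
- env.set_joints(angles): joint-space move.
- env.release() and env.close_gripper(effort=None): open the fingers fully, or close them until they stop; effort is the grip in N (None keeps the last).
- env.hold(seconds).
- kinematics.ik(position, orientation): joint angles nearest the present ones, or None.
- monitor.sense(): the state.
- eyes.grab_frame(name): name is "scene" or "top"; returns a dict with "frame" (400x640x3 uint8, red, green, blue), "mtx" (3x3 intrinsics, pixels), "k1" (the pictures are not rectified: a ray, as slopes to the right and down, at radius r is drawn at 1 + k1 r^2 times it, then the intrinsics apply), "view" (4x4, takes a point from world to camera coordinates). Camera axes: x right, y down, z forward; pixel columns grow to the right and rows downward; lengths in m; the calibration is good to about 2 mm. A picture is of the moment at which its call begins. There is no depth.
A pose or a line that the arm cannot do raises env.MotionError and nothing moves.
- job.hand_in(): hands the job in, once; it reports no verdict.
The state is a dict: "clock": time; "joints": joint angles; "qvel": joint speeds; "joint_efforts": joint torques, N m; "position": TCP position; "ee_rot": TCP orientation; "contact_force": force on the tool from outside, world axes, zero at the start; "ft_torque": the same for the moment, N m; "finger_gap": opening from 0.0 (shut) to 1.0 (fully open).
Only numpy, scipy, OpenCV 4.12 (cv2) and the standard library are available. Lean on these libraries where they do the work, as an engineer would, in place of code of your own. Each camera call takes 0.05 s, during which the arm holds its last target.

## Working session

There is one attempt and no reset: what is moved stays moved. The work goes in short steps, each a Python script; the robot and the scene stay as the last script left them, time stands still between calls to the robot, and variables do not carry over. Pictures are saved under pics/ and viewed, and the job is handed in when it is done.

```bash
mkdir -p pics; python3 - <<'E'
from bench import env,kinematics,monitor,eyes,job
import cv2,numpy as np
for n in("scene","top"):
    f=eyes.grab_frame(n); cv2.imwrite(f"pics/{n}0.png",f["frame"][:,:,::-1]); np.savez(f"{n}0.npz",**f)
    print(n,f["mtx"].tolist(),f["k1"],np.round(f["view"],4).tolist())
s=monitor.sense();print(s["clock"],s["ee_rot"],s["position"],env.hold_point_z)
E
```

```text
scene [[493.10571750601923, 0.0, 322.5562943343033], [0.0, 493.10571750601923, 200.2897971904191], [0.0, 0.0, 1.0]] -0.09600384073630724 [[0.0479, 0.9988, -0.0131, -0.0068], [0.5783, -0.0384, -0.8149, -0.284], [-0.8144, 0.0314, -0.5794, 1.8106], [0.0, 0.0, 0.0, 1.0]]
top [[515.6214112891759, 0.0, 308.84877771423874], [0.0, 515.6214112891759, 190.54966104038894], [0.0, 0.0, 1.0]] -0.1582449102749589 [[0.0066, -1.0, -0.0049, -0.0038], [-0.9783, -0.0054, -0.2069, 0.5812], [0.2069, 0.0061, -0.9783, 1.4205], [0.0, 0.0, 0.0, 1.0]]
0.1 [ 0.40188635  0.5822712  -0.40128653  0.58173595] [ 0.18628003 -0.49059584  0.23080755] 0.0187
```

View pics/scene0.png

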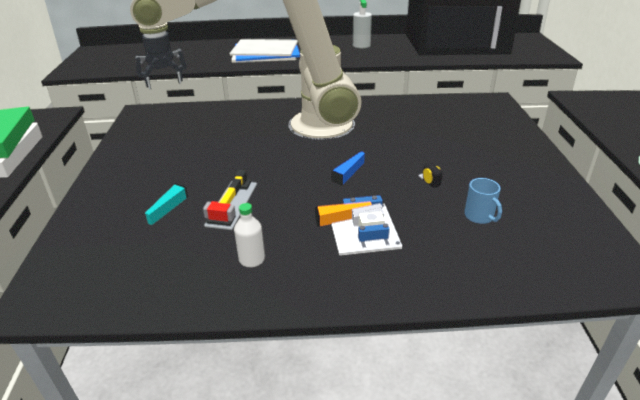

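View pics/top0.png

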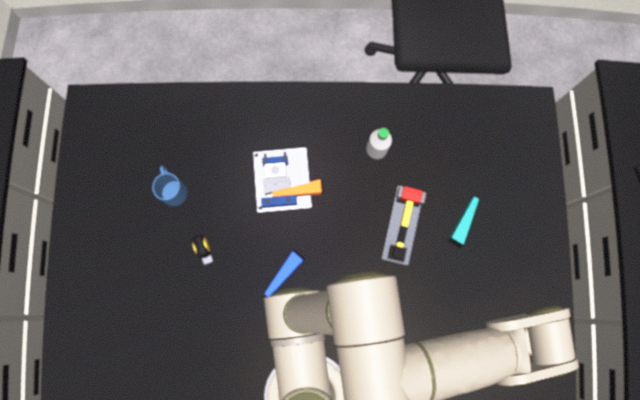

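```bash
python3 - <<'E'
import cv2,numpy as np
t=np.load("top0.npz")["frame"][:,:,::-1]; s=np.load("scene0.npz")["frame"][:,:,::-1]
def c(im,x,y,w,h,k,n): cv2.imwrite(n,cv2.resize(im[y:y+h,x:x+w],None,fx=k,fy=k,interpolation=cv2.INTER_CUBIC))
c(t,240,140,100,75,8,"pics/a1.png"); c(t,370,175,80,95,6,"pics/a2.png")
c(s,300,185,110,75,7,"pics/a3.png"); c(s,195,165,75,70,8,"pics/a4.png")
E
```

```text
(no output)
```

View pics/a1.png

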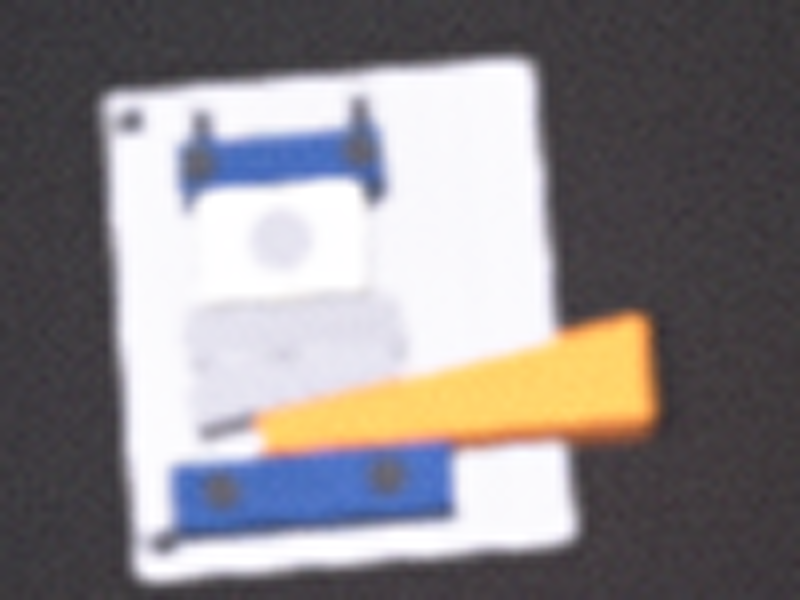

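View pics/a2.png

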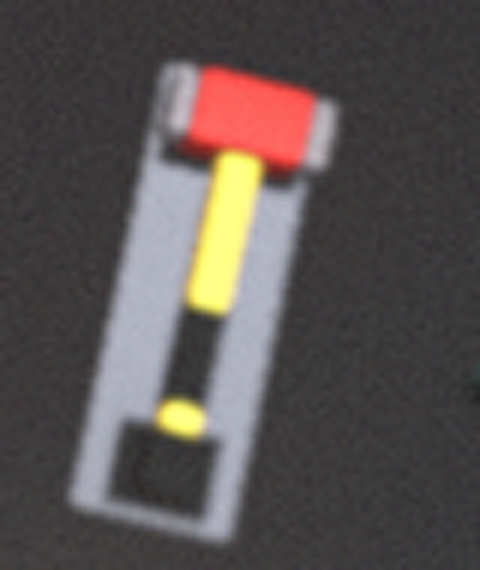

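View pics/a3.png

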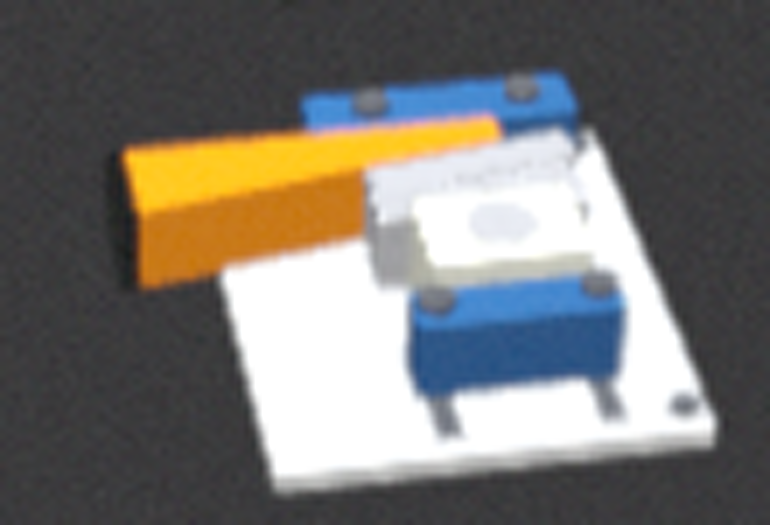

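View pics/a4.png

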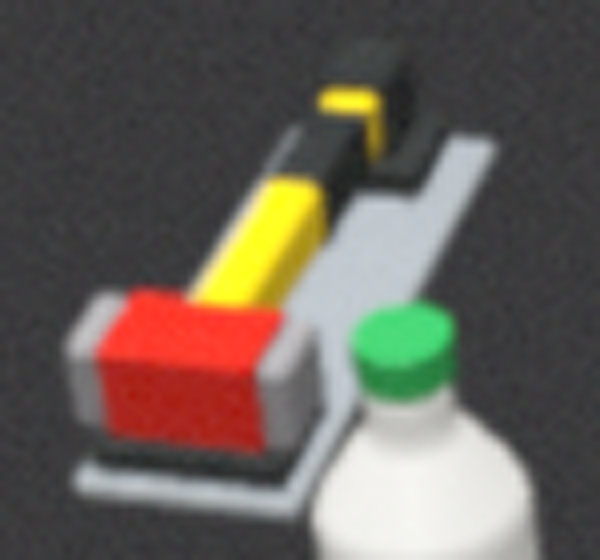

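```bash
cat > h.py <<'E'
import numpy as np,cv2
from scipy.optimize import least_squares
def proj(P,f):
    P=np.atleast_2d(P); c=(f["view"]@np.c_[P,np.ones(len(P))].T).T[:,:3]
    s=c[:,:2]/c[:,2:]; r2=(s**2).sum(1,keepdims=True); s=s*(1+float(f["k1"])*r2)
    return s@np.diag([f["mtx"][0,0],f["mtx"][1,1]])+[f["mtx"][0,2],f["mtx"][1,2]]
def T(p,P):
    P=np.atleast_2d(np.array(P,float)); c,s=np.cos(p[2]),np.sin(p[2])
    return np.c_[p[0]+c*P[:,0]-s*P[:,1],p[1]+s*P[:,0]+c*P[:,1],P[:,2]]
def fit(obs,p0):  # obs: (frame, pt(m), uv)
    fun=lambda p:np.concatenate([(proj(T(p,P),f)[0]-uv) for f,P,uv in obs])
    r=least_squares(fun,p0,loss="soft_l1"); return r.x,r.fun.reshape(-1,2)
def crop(f,x,y,w,h,k,name,segs=()):
    im=cv2.resize(np.ascontiguousarray(f["frame"][y:y+h,x:x+w,::-1]),None,fx=k,fy=k,interpolation=cv2.INTER_CUBIC)
    for a,b,col in segs:
        q=((proj(np.array([a,b]),f)-[x,y]+.5)*k-.5).round().astype(int)
        cv2.line(im,tuple(map(int,q[0])),tuple(map(int,q[1])),col,1)
    cv2.imwrite(name,im)
def box(p,x0,x1,y0,y1,z0,z1,col):
    V=[T(p,[x,y,z])[0] for x in(x0,x1) for y in(y0,y1) for z in(z0,z1)]
    return [(V[i],V[i|b],col) for i in range(8) for b in(1,2,4) if not i&b]
def px(x,y,ox,oy,k): return np.array([ox+(x+.5)/k-.5,oy+(y+.5)/k-.5])
def load(n): return dict(np.load(n))
def malletsegs(p):
    z=.02;g=(0,255,0)
    return box(p,.032,.068,-.04,.04,z,z+.036,g)+box(p,-.108,.032,-.01,.01,z+.005,z+.031,(255,0,255))+box(p,-.138,-.106,-.014,.014,z,z+.036,(255,255,0))
def clampsegs(p): return box(p,-.035,.15,-.095,.065,0,.01,(0,0,255))+box(p,-.026,0,-.055,.05,.01,.046,(0,255,0))
def wedgesegs(p):
    V=lambda z:[(0,0,z),(.039,0,z),(.014,.15,z),(0,.15,z)]
    a=T(p,V(.01));b=T(p,V(.046)); c=(255,0,0);o=[]
    for i in range(4): o+=[(a[i],b[i],c),(a[i],a[i-1],c),(b[i],b[i-1],c)]
    return o
E
cat > f.py <<'E'
from h import *
t=load("top0.npz");s=load("scene0.npz")
A=lambda x,y:px(x,y,240,140,8);B=lambda x,y:px(x,y,370,175,6);C=lambda x,y:px(x,y,300,185,7);D=lambda x,y:px(x,y,195,165,8)
pc,r=fit([(t,(.15,.065,.01),A(103,92)),(t,(.15,-.095,.01),A(537,58)),(t,(-.035,-.095,.01),A(580,542)),(t,(-.035,.065,.01),A(135,582)),
 (s,(.15,-.095,.01),C(272,478)),(s,(.15,.065,.01),C(716,430)),(s,(-.035,.065,.01),C(592,128))],[.5,.1,0])
print("clamp",pc,r.round(1).tolist())
pw,r=fit([(t,(0,0,.046),A(658,410)),(t,(.039,0,.046),A(645,312)),(t,(.014,.15,.046),A(255,418)),(t,(0,.15,.046),A(272,452)),
 (s,(0,0,.046),C(115,150)),(s,(.039,0,.046),C(130,213)),(s,(0,.15,.046),C(500,118)),(s,(.039,0,.01),C(135,288))],[.5,0,0])
print("wedge",pw,r.round(1).tolist())
pm,r=fit([(t,(.032,0,.051),B(241,155)),(t,(-.108+.0,0,.051),B(184,405)),(t,(.068,-.04,.056),B(338,100)),(t,(.032,-.04,.056),B(328,170)),
 (t,(.068,.04,.056),B(180,62)),(s,(.068,.04,.056),D(318,365)),(s,(.068,-.04,.056),D(68,350)),(s,(.032,-.04,.056),D(105,292)),(s,(.032,.04,.056),D(305,310))],[.45,-.2,0])
print("mallet",pm,r.round(1).tolist())
np.savez("poses.npz",pc=pc,pw=pw,pm=pm)
g=clampsegs(pc)+wedgesegs(pw)
crop(t,240,140,100,75,8,"pics/b1.png",g);crop(t,370,175,80,95,6,"pics/b2.png",malletsegs(pm))
crop(s,300,185,110,75,7,"pics/b3.png",g);crop(s,195,165,75,70,8,"pics/b4.png",malletsegs(pm))
c,sn=np.cos(pc[2]),np.sin(pc[2]); d=pw[:2]-pc[:2]; print("wedge in clamp",c*d[0]+sn*d[1],-sn*d[0]+c*d[1],pw[2]-pc[2])
E
python3 f.py
```

```text
clamp [0.56905099 0.09195729 0.09158949] [[0.5, 0.3], [-1.2, 0.1], [-1.3, -0.5], [0.4, -1.0], [-0.0, -0.6], [-0.4, -0.4], [-0.3, 0.1]]
wedge [ 0.58206371 -0.03843046  0.10431651] [[0.2, 0.6], [0.5, -0.2], [-1.3, -0.1], [-3.0, 0.3], [-0.2, 0.6], [-0.2, 0.3], [-0.0, -0.4], [-0.7, 0.5]]
mallet [ 0.52566026 -0.28508023 -0.2239881 ] [[-0.1, -0.4], [-0.0, 5.0], [-0.3, -0.3], [-0.9, -0.1], [-0.7, -0.2], [-3.7, 0.8], [-1.2, -0.2], [-0.9, -0.8], [2.3, -0.3]]
wedge in clamp 0.00103272405215416 -0.13103140386134113 0.012727022634324306
```

View pics/b1.png

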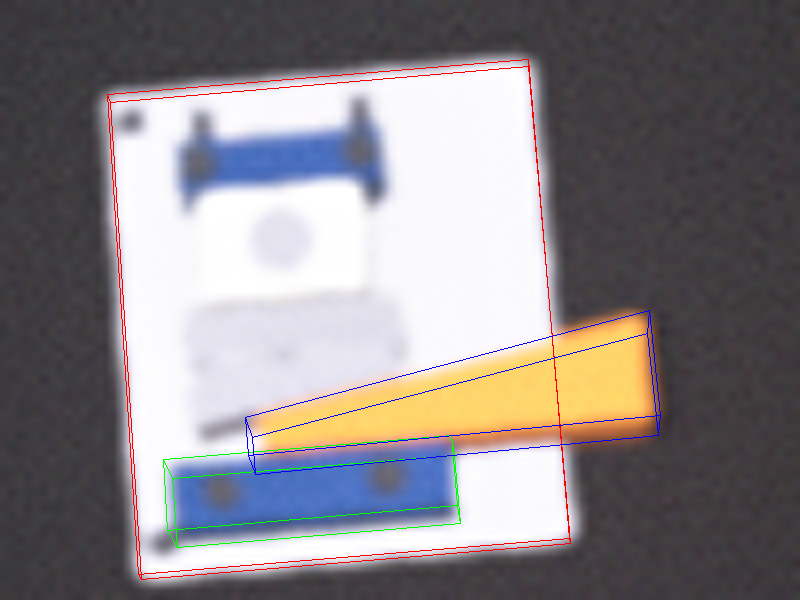

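View pics/b2.png

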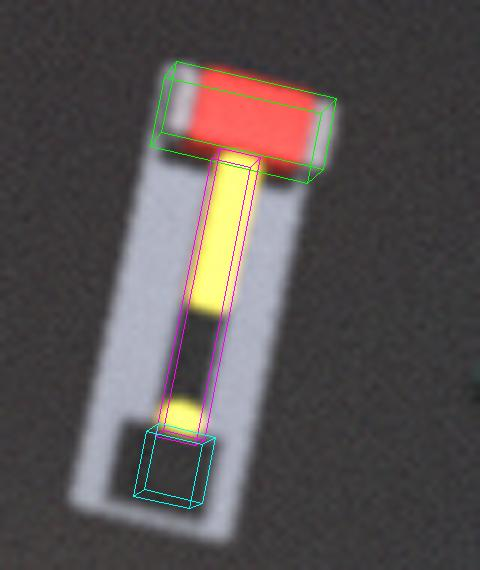

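View pics/b3.png

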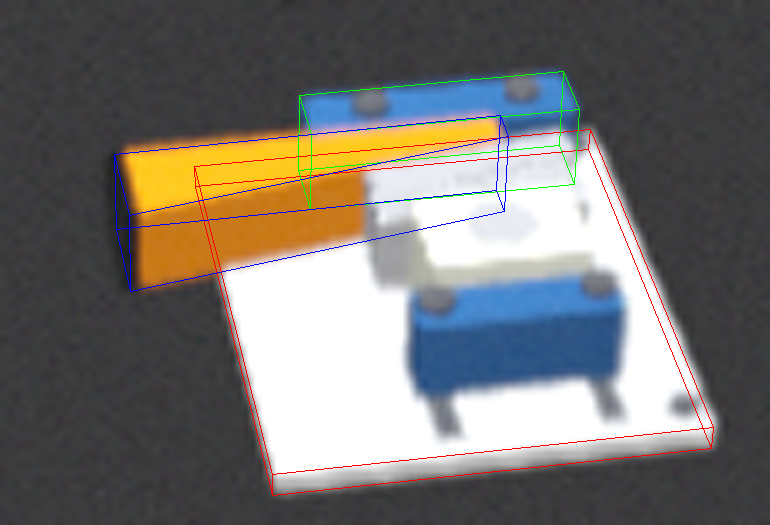

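View pics/b4.png

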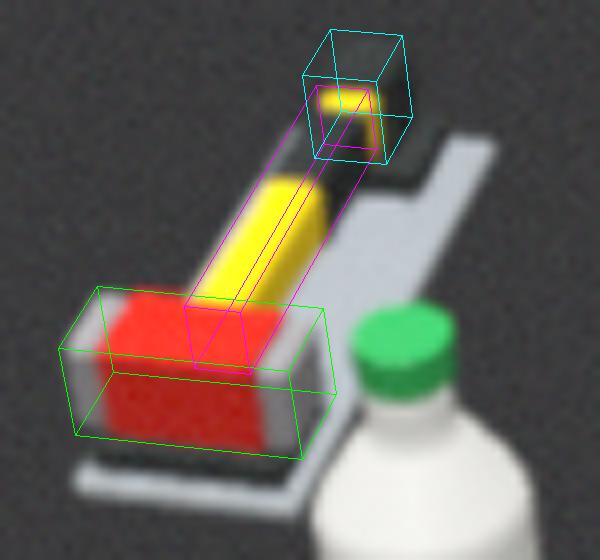

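```bash
sed -i 's/(-.108+.0,0,.051),B(184,405)/(-.108,0,.051),B(181,436)/; s/(s,(.068,.04,.056),D(318,365)),//; s/,(s,(.032,.04,.056),D(305,310))/,(s,(.032,-.01,.051),D(190,302)),(s,(.068,.04,.056),D(300,372))/' f.py; cat >>f.py <<'E'
b=least_squares(lambda q:np.r_[proj([*q,.155],s)[0]-[245.5,209],proj([*q,.155],t)[0]-[383,134]],[.65,-.2]); print("bottle",b.x,b.fun)
from bench import env,kinematics,monitor
from scipy.spatial.transform import Rotation as R
def ori(yaw,flip):
    z=np.array([-np.sin(yaw),np.cos(yaw),0])*(-1 if flip else 1); x=np.array([0,0,-1.]); return R.from_matrix(np.c_[x,np.cross(z,x),z]).as_quat()
for f in(0,1):
    g=np.array([*pm[:2],.04-.0187]); print(f,kinematics.ik(g,ori(pm[2],f)))
    for y in(-.17,-.06):
        g=T([*pc[:3]],[-.03,y-.04,.02])[0]; print(f,kinematics.ik(g,ori(pc[2],f)))
E
python3 f.py
```

```text
clamp [0.56905099 0.09195729 0.09158949] [[0.5, 0.3], [-1.2, 0.1], [-1.3, -0.5], [0.4, -1.0], [-0.0, -0.6], [-0.4, -0.4], [-0.3, 0.1]]
wedge [ 0.58206371 -0.03843046  0.10431651] [[0.2, 0.6], [0.5, -0.2], [-1.3, -0.1], [-3.0, 0.3], [-0.2, 0.6], [-0.2, 0.3], [-0.0, -0.4], [-0.7, 0.5]]
mallet [ 0.52507908 -0.28402066 -0.22431727] [[-0.5, -0.2], [0.1, 0.1], [-0.6, -0.1], [-1.2, 0.1], [-1.1, 0.0], [-0.8, -0.4], [-0.5, -0.9], [-0.4, 0.4], [-1.0, -0.2]]
wedge in clamp 0.00103272405215416 -0.13103140386134113 0.012727022634324306
bottle [ 0.72492411 -0.20331305] [-0.46765892 -1.37846306 -0.49421392 -0.9726917 ]
0 [-6.91908068e-01  6.99872191e-01  1.48337931e+00 -4.44089210e-16
  9.58341156e-01 -2.03838713e+00]
0 [-4.16597905e-01  6.57076790e-01  1.57024068e+00 -4.44089210e-16
  9.14275181e-01 -2.07898372e+00]
0 [-2.32591161e-01  6.18852469e-01  1.64337005e+00 -4.44089210e-16
  8.79370138e-01 -1.89497698e+00]
1 [-6.91908068e-01  6.99872191e-01  1.48337931e+00 -4.44089210e-16
  9.58341156e-01  1.10320553e+00]
1 [-4.16597905e-01  6.57076790e-01  1.57024068e+00 -4.44089210e-16
  9.14275181e-01  1.06260893e+00]
1 [-2.32591161e-01  6.18852469e-01  1.64337005e+00 -4.44089210e-16
  8.79370138e-01  1.24661567e+00]
```

```bash
cat > r.py <<'E'
from h import *
from bench import env,kinematics,monitor,eyes,job
from scipy.spatial.transform import Rotation as R
z=np.load("poses.npz");pc,pw,pm=z["pc"],z["pw"],z["pm"]
def ori(yaw):
    z=-np.array([-np.sin(yaw),np.cos(yaw),0]); x=np.array([0,0,-1.]); return R.from_matrix(np.c_[x,np.cross(z,x),z]).as_quat()
def st(m=""):
    s=monitor.sense(); print(m,round(s["clock"],2),np.round(s["position"],4),"F",np.round(s["contact_force"],1),"gap",round(s["finger_gap"],3))
    return s
H=.0187
def tc(x,y,zz): # clamp-frame point -> world
    return T(pc,[x,y,zz])[0]
def shot(n):
    for k in("top","scene"):
        f=eyes.grab_frame(k); np.savez(f"{k}_{n}.npz",**f)
        cv2.imwrite(f"pics/{k}_{n}.png",f["frame"][:,:,::-1])
E
python3 - <<'E'
from r import *
env.reach([pm[0],pm[1],.12],ori(pm[2])); st()
env.movel([pm[0],pm[1],.0223],velocity=.1); st()
env.close_gripper(110); st("closed")
env.movel([pm[0],pm[1],.11],velocity=.1); st("lifted"); shot("l")
E
```

```text
1.62 [ 0.5247 -0.2848  0.1203] F [ 0.6 -0.6 -0.4] gap 0.999
 2.75 [ 0.5254 -0.2843  0.023 ] F [ 0.5  0.  -0.1] gap 1.002
closed 3.38 [ 0.5253 -0.2843  0.0228] F [-1.8  0.2  4.9] gap 0.211
lifted 4.4 [ 0.5247 -0.2837  0.1092] F [ 0.1  0.9 -3.1] gap 0.212
```

View pics/scene_l.png

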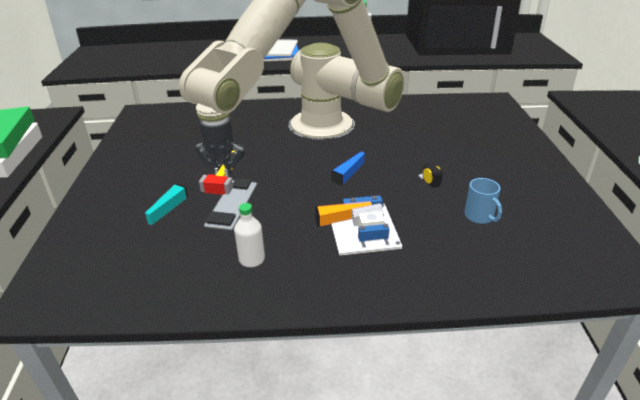

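View pics/top_l.png

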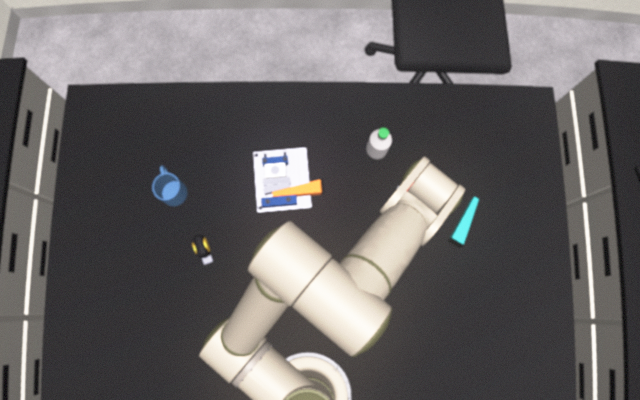

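```bash
python3 - <<'E'
from r import *
g=tc(-.0305,-.160-.04,.11); env.reach(g,ori(pc[2])); st()
g[2]=.0168; env.movel(g,velocity=.1); st(); shot("m")
p=[*pc[:2],pc[2]]
m=[*tc(-.0305,-.2,0)[:2],pc[2]]
def ms(m):
    from h import box
    z=.014
    return box(m,.032,.068,-.04,.04,z,z+.036,(0,255,0))
s=load("scene_m.npz");t=load("top_m.npz")
crop(s,250,160,150,100,5,"pics/m1.png",ms(m)); crop(t,240,130,130,95,6,"pics/m2.png",ms(m))
E
```

```text
5.24 [ 0.557  -0.11    0.1099] F [ 0.1 -0.5 -4.1] gap 0.216
 6.33 [ 0.5574 -0.1102  0.0175] F [ 0.4  0.4 -3.7] gap 0.215
```

View pics/m1.png

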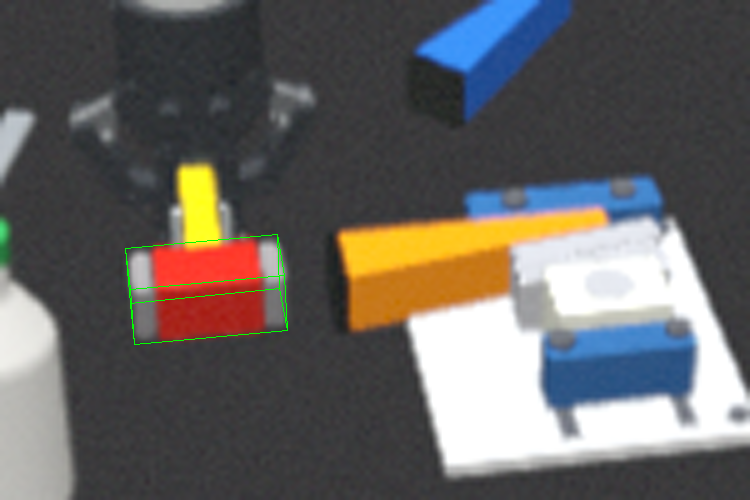

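View pics/m2.png

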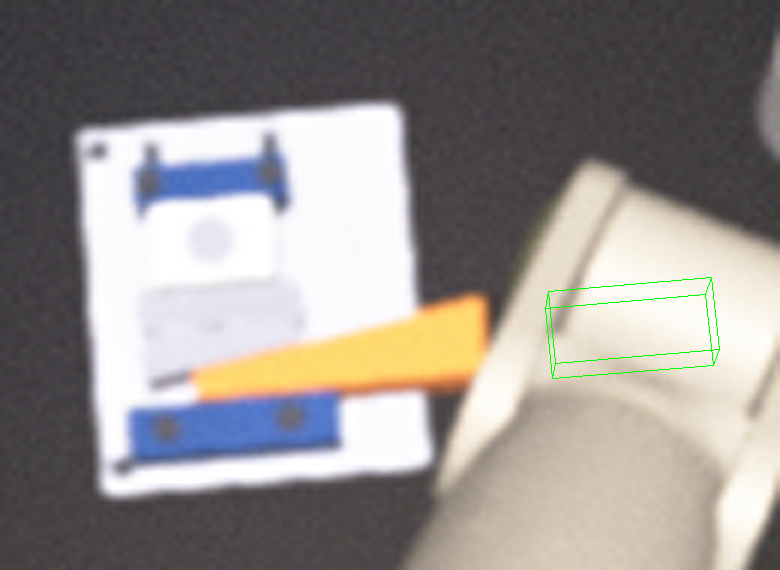

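```bash
python3 - <<'E'
from r import *
def go(y,v,gd=None):
    g=tc(-.0305,y-.04,.0168); r=env.movel(g,velocity=v,guard=gd); 
    s=st(f"face y {y} hit={r}"); return r
go(-.123,.02,10); shot("n1")
go(-.150,.06); shot("n2")
for n in("n1","n2"): crop(load(f"scene_{n}.npz"),250,160,150,100,5,f"pics/c_{n}.png")
E
```

```text
face y -0.123 hit=False 8.43 [ 0.5536 -0.0733  0.0168] F [-1.3 -3.6 -3. ] gap 0.211
face y -0.15 hit=False 9.12 [ 0.556  -0.1001  0.0167] F [ 0.5  0.5 -3.6] gap 0.216
```

View pics/c_n1.png

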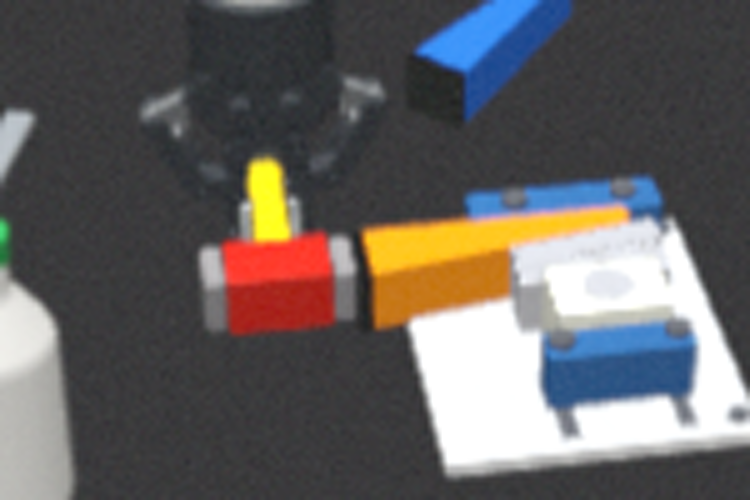

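View pics/c_n2.png

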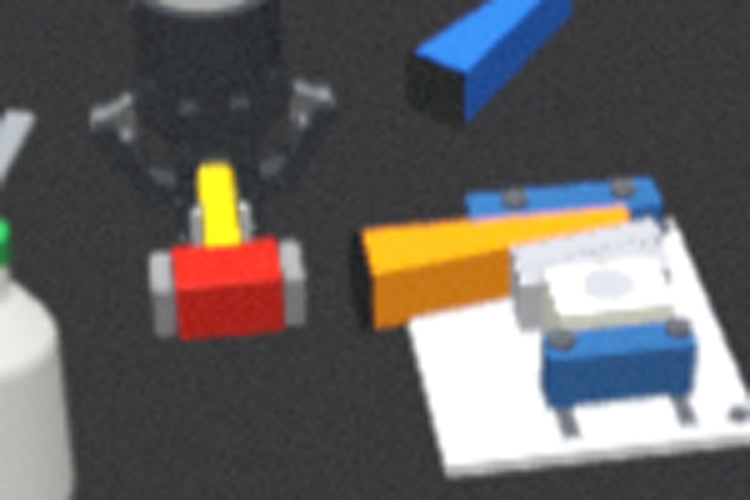

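```bash
python3 - <<'E'
from r import *
def go(y,v,gd=None):
    g=tc(-.0305,y-.04,.0168); r=env.movel(g,velocity=v,guard=gd); 
    s=st(f"face y {y} hit={r}"); p=s["position"]-tc(0,0,0); print("face y now",-np.sin(pc[2])*p[0]+np.cos(pc[2])*p[1]+.04); return r
go(-.055,.018,15)
shot("o1")
E
python3 -c "
from h import *
crop(load('scene_o1.npz'),250,160,150,100,5,'pics/c_o1.png')"
```

```text
face y -0.055 hit=True 11.78 [ 0.5521 -0.0597  0.0166] F [ 1.4 -3.7 -2.4] gap 0.212
face y now -0.10941844007368912
```

View pics/c_o1.png

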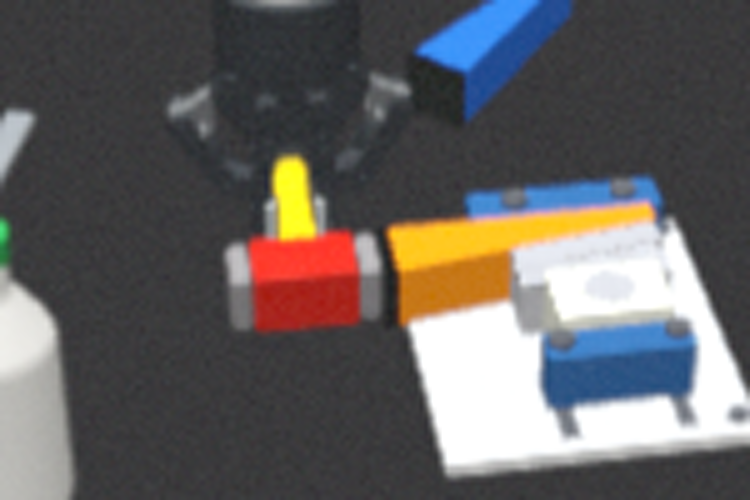

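```bash
cat >> r.py <<'E'
def go(y,v,gd=None):
    g=tc(-.0305,y-.04,.0168); r=env.movel(g,velocity=v,guard=gd); 
    s=st(f"face y {y} hit={r}"); p=s["position"]-tc(0,0,0); print("face y now",round(-np.sin(pc[2])*p[0]+np.cos(pc[2])*p[1]+.04,4)); return r
E
python3 - <<'E'
from r import *
go(-.128,.06)
go(-.055,.018,17)
go(-.128,.06)
shot("p1")
E
python3 -c "
from h import *
crop(load('scene_p1.npz'),250,160,150,100,5,'pics/c_p1.png')
crop(load('top_p1.npz'),240,130,130,95,6,'pics/c_p2.png')"
```

```text
face y -0.128 hit=False 12.35 [ 0.5539 -0.0783  0.0166] F [-0.5  0.2 -3.6] gap 0.212
face y now -0.1282
face y -0.055 hit=True 13.97 [ 0.5521 -0.0597  0.0166] F [ 0.3 -3.2 -1.1] gap 0.211
face y now -0.1095
face y -0.128 hit=False 14.44 [ 0.5539 -0.0784  0.0167] F [-0.1 -0.6 -3.5] gap 0.216
face y now -0.1282
```

View pics/c_p1.png

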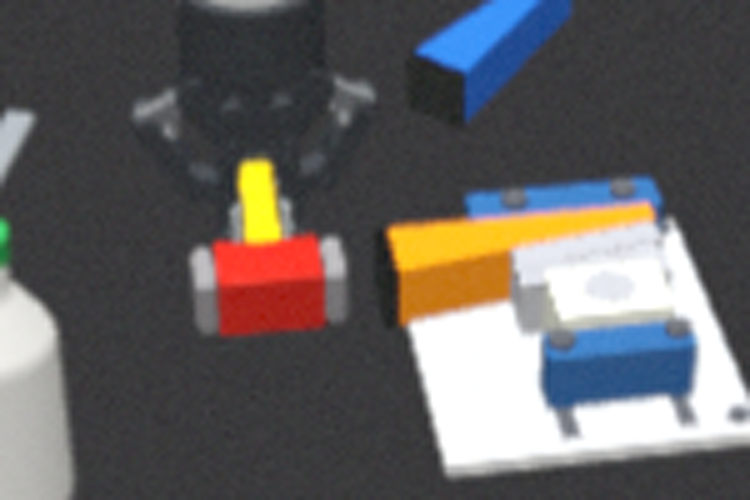

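View pics/c_p2.png

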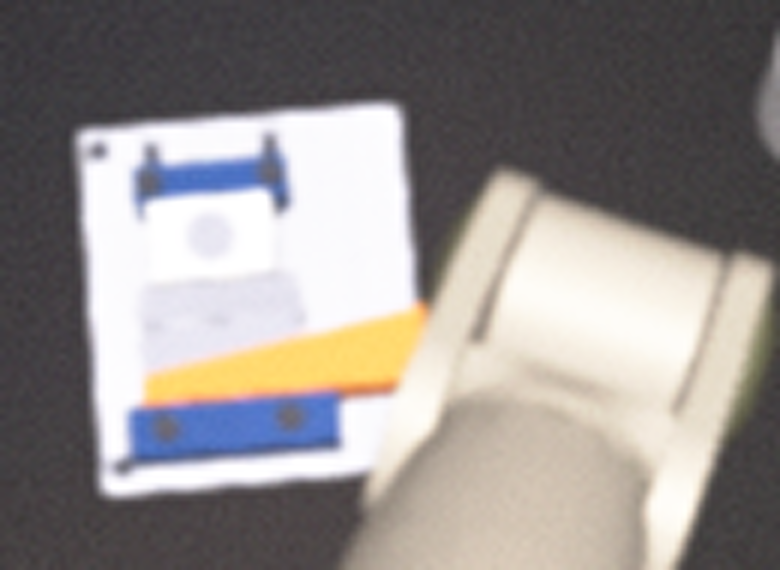

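```bash
python3 - <<'E'
from r import *
go(-.085,.015,20)
go(-.135,.06)
shot("q1")
env.movel([*monitor.sense()["position"][:2],.11],velocity=.12)
env.reach([pm[0],pm[1],.11],ori(pm[2])); st()
env.movel([pm[0],pm[1],.036],velocity=.1); st(); shot("q2")
E
python3 -c "
from h import *
crop(load('scene_q1.npz'),250,160,150,100,5,'pics/c_q1.png')
crop(load('scene_q2.npz'),175,120,100,110,5,'pics/c_q2.png')"
```

```text
face y -0.085 hit=True 16.04 [ 0.5521 -0.0597  0.0166] F [ 0.8 -3.7 -2. ] gap 0.217
face y now -0.1095
face y -0.135 hit=False 16.62 [ 0.5545 -0.0852  0.0167] F [ 0.8 -0.2 -4.2] gap 0.215
face y now -0.1351
 18.48 [ 0.525  -0.2836  0.1095] F [ 0.5  0.2 -3.6] gap 0.216
 19.37 [ 0.5255 -0.2842  0.0367] F [-0.8 -0.  -4.2] gap 0.212
```

View pics/c_q1.png

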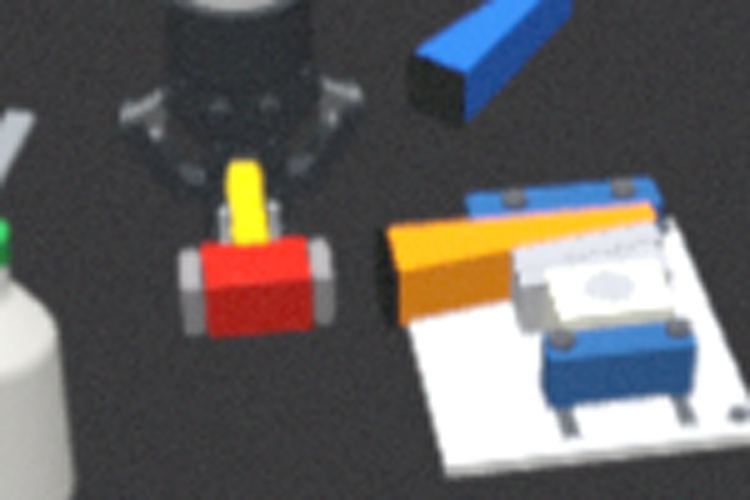

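View pics/c_q2.png

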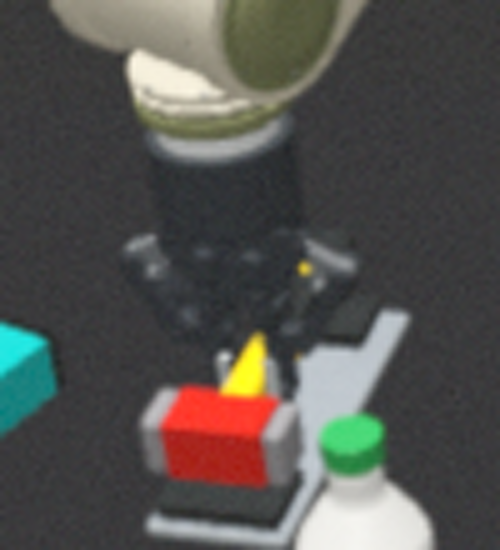

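```bash
python3 - <<'E'
from r import *
print(env.movel([pm[0],pm[1],.0222],velocity=.03,guard=6)); st()
env.release(); st("open")
env.movel([pm[0],pm[1],.13],velocity=.1)
env.reach([.30,-.42,.25],ori(pm[2])); st(); shot("z")
E
python3 - <<'E'
from r import *
s=load('scene_z.npz');t=load('top_z.npz')
crop(s,195,165,75,70,8,'pics/z1.png',malletsegs(pm)); crop(t,240,130,210,140,3.8,'pics/z2.png',malletsegs(pm))
crop(s,250,160,150,100,5,'pics/z3.png')
E
```

```text
True
 19.92 [ 0.5249 -0.2839  0.0229] F [-0.4 -0.4  4.4] gap 0.216
open 20.57 [ 0.5243 -0.2834  0.022 ] F [ 0.3 -0.7 -0.9] gap 1.0
 22.93 [ 0.3007 -0.4195  0.2494] F [-0.5 -0.6 -0.6] gap 0.999
```

View pics/z1.png

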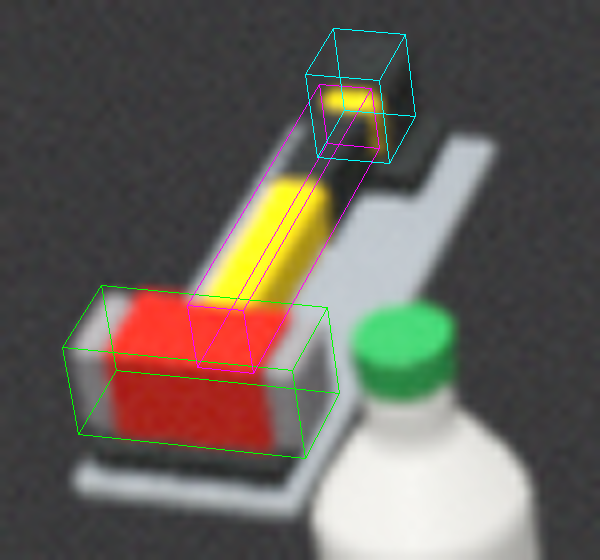

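View pics/z2.png

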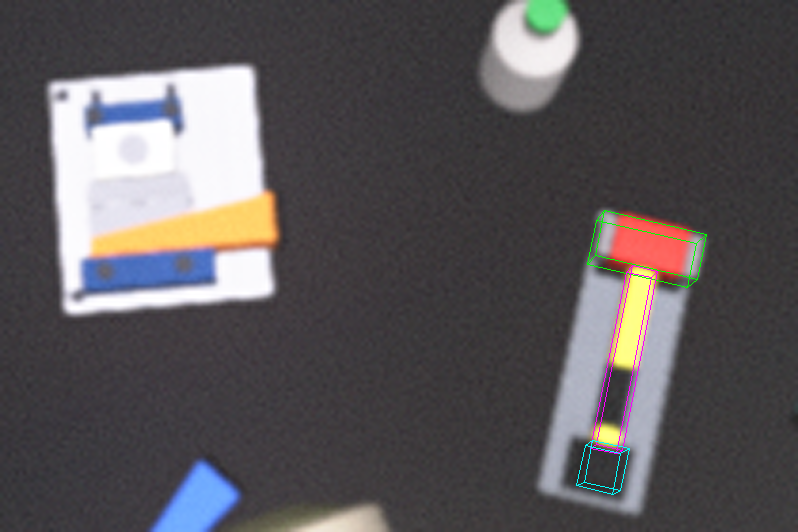

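View pics/z3.png

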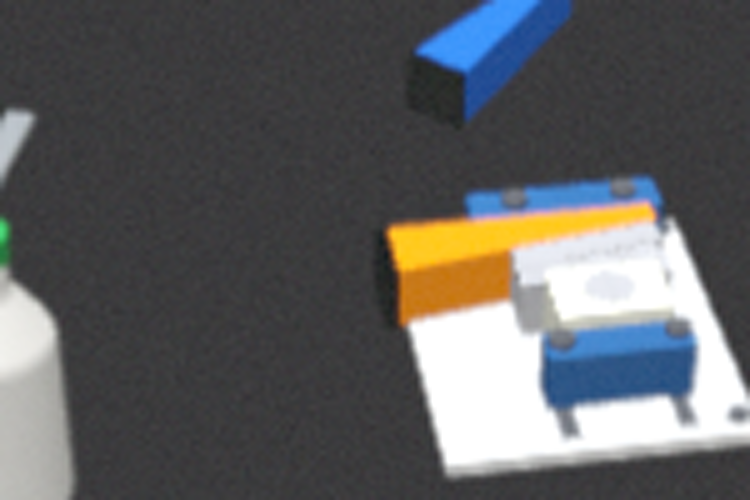

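Mallet is back on its pads within a few mm of where it lay, the wedge is unmoved since seating, and the arm is clear. I'm handing in.

```bash
python3 -c "
from bench import job,env
env.hold(0.3); print(job.hand_in())"
```

```text
the job is handed in; nothing more can be done
None
```

The wedge is driven in and appears tight, and the mallet is back on its stand. I handed the job in at about 23 s of the 51 s allowed.

- **Taps:** I gave four slow taps, drawing the mallet clear after each one. The first moved the wedge in about 12 mm, measured off the picture. The second took it to its stop, about 21 mm in total as judged from where the mallet face stopped.
- **Seating:** Taps 2 to 4 stopped on force limits of 15, 17 and 20 N, all with the mallet face at the same place to within 0.1 mm. The wedge did not move in the pictures after that.
- **Mallet:** In the last pictures it lies level on both pads, within a few mm of how it lay.
- **Bystanders and block:** The bottle stands where it was and the block is upright in the clamp. The arm went nowhere near the mug or tape measure, but I did not check them in a final close-up.

**Not confirmed:** I could not measure the force gripping the block directly. I am inferring it from the repeated stops at the same place. I also did not record the peak tap force, only that the limits were reached. After each stop I checked, the arm had eased back to about 4 N.

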